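Load the last battery module, line up the cover's turn-lock and hold the cover down

TASK

Finish closing up the battery case: set the loose battery module gently and squarely on top of the column of modules in the open bay, lined up with the ones below, and turn the red quarter-turn wing until it lines up with the slot in the cover. Then swing the hinged blue cover shut over the wing and press it down with the fingers, with a steady moderate push, until it is flush on the frame; finish while still holding it pressed there against its spring, so that I can lock the wing. Leave the drink can, the mug and the small carton where they are.

Things in the scene. Friction and masses are not known exactly. Their poses are not given: they have to be found in the camera images.
- case: grey battery case, fixed to the bench, 158 x 185 mm (its x, y) and 132 mm high to the top of its steel flange. Origin: centre of the underside, z up. The open bay (x -65..65, y -64..75 mm, floor 12 mm up) holds a column of modules centred at case x 0, y +6 mm. The cover's hinge runs along case x at y = +90 mm; the wing's stud stands on the flange at case x 0, y = -80 mm
- cover (a joint): hinge angle of the blue cover (rad): 0 = flush on the frame, 1.57 upright, at most 1.95. Its hinge keeps it where it stands above about 1.2 rad; below that it sinks shut, damped, in about 2 s. A sprung hold-down pad under it then carries it, about 0.12 rad open on three modules (0.16 on a wing out of line); pressing it flush takes 7 to 9 N at 130 mm from the hinge, and it rises when let go
- cover_hinge (a point): the hinge line at the middle of its length: case x 0, y +90, 134 mm above the bench, level with the closed cover's underside; axes as the case. The cover is a flat blue plate 164 mm along the hinge, 195 mm from hinge to free edge, 5 mm thick, 0.35 kg; open, it stands along the case's +y side, top face outwards, free edge up to 332 mm above the bench
- cover_top (a point): point on the cover's top face, midway along its width and 130 mm from the hinge (the slot's centre lies 170 mm from it); moves with the cover; y points to the hinge, z out of the top face. 139 mm above the bench when the cover is flush
- fastener (a joint): angle of the red wing of the quarter-turn stud (rad): 0 (its stop) = wing along case x, in line with the cover's slot; grows anticlockwise seen from above to pi/2 (the other stop) = across the slot. It stays where it is left; turning takes under 0.1 N m. The wing fits the slot (44 x 18 mm) within about 0.2 rad
- fastener_grip (a point): middle of the red wing: 34 mm long along this frame's x, 10 mm thick along y, 17 mm high; centre 150.5 mm above the bench, the flange below it at 132 mm. The wing sticks up through the slot when the cover is flush, 20 mm above its top face
- module: the loose battery module lying on the bench: closed black box with orange band, 60 (x) x 90 (y) x 38 mm, about 0.4 kg, smooth flat top and bottom; origin: centre of the underside. Either end may face either way
- module_mid: the upper of the two like modules already stacked in the bay; the column's top is 38 mm above this origin (centre of its underside), 88 mm above the bench; long side along case y
- can: drink can, 58 mm across, 135 mm high, leave alone; origin: centre of the underside
- mug: white mug, 82 mm across, 92 mm high, leave alone; origin: centre of the underside
- carton: white and blue closed carton 100 x 150 x 55 mm, leave alone; origin: centre of the underside
There are look-alikes about, which are no part of the job. What is shaped like the module_mid but yellow is not meant. Leave any yellow look-alike of the module alone.

How it is judged:
On the way:
1. the module lies released and square on the column and the wing is in line with the slot, the cover still open (horizontal distance between module and module_mid below 0.009 m and z of module in the frame of module_mid between 0.035 and 0.041 m and angle between the y axis of module and the y axis of module_mid, either way round below 0.12 rad and contact force between the fingers and module below 0.1 N and linear speed of module below 0.03 m/s and value of joint fastener below 0.24 rad and value of joint cover above 0.3 rad), for 0.1 s.
At the end, for the whole second after the job is handed in: Cover flush on the frame (within 0.02 rad) and still pressed by the fingers with 2 to 50 N; wing in line with the slot (within 0.25 rad); third module flat and at rest on the column, within 11 mm and 0.14 rad of the one below (9 mm, 0.12 rad when set down); column not shifted over 12 mm (value of joint cover below 0.02 rad and contact force between the fingers and cover between 2 and 50 N and value of joint fastener below 0.25 rad and horizontal distance between module and module_mid below 0.011 m and z of module in the frame of module_mid between 0.035 and 0.041 m and angle between the y axis of module and the y axis of module_mid, either way round below 0.14 rad and angle between module's own z axis and vertical below 0.06 rad and linear speed of module below 0.03 m/s and distance of module_mid from where it was at the start of the episode below 0.012 m); the arm keeps its last pose, push and grip.
It fails at once if the can, mug or carton is pushed more than 30 mm or tipped (distance of any of can, mug, carton from where it was at the start of the episode above 0.03 m or angle between any of can, mug's own z axis and vertical above 0.5 rad).
It fails at once if the module is let fall (over 0.45 m/s with the fingers off it) or rammed onto the column (over 100 N) ((linear speed of module above 0.45 m/s and contact force between the fingers and module below 0.05 N) or contact force between module and module_mid above 100 N).
It also fails if it takes over 61 s, if anything falls off the work surface, if the arm or the gripper's body presses on something with over 40 N, if the wrist force passes 120 N, or if a joint passes its speed limit or range.

ROBOT

A 7-joint arm with a two-finger parallel gripper is mounted at the origin on the work surface. World frame = base frame: x ahead of the robot, y to its left, z up, the work surface at z = 0. Lengths are in m, angles in rad, forces in N, time in s.
With the tool pointing down it reaches from about 0.35 to 0.9 m from the base axis. Payload 7.2 kg.
Tool frame: the origin (TCP) lies at the very end of the fingers, on their centre line; the grasp point (between the pads) lies 19 mm behind it; z points along the fingers, y is the line along which they close (so a half turn about z gives the same grasp; the last joint's range is limited). The gripper opens to 88 mm and grips with 3 to 60 N. Pads are 20 mm wide; open, the fingers measure 115 mm over their backs; the gripper's body (75 mm by 178 mm) begins 61 mm behind the grasp point.
Start: joints at [-1.326, 0.411, -0.013, 1.596, 0.006, 1.134, -0.082], TCP at [0.192, 0.595, 0.223] pointing down, gripper open.
Joint ranges: [-2.95, 2.95], [-0.29, 1.99], [-1.47, 1.44], [0.14, 2.54], [-1.03, 4.17], [0.13, 1.85], [-2.86, 2.86]. Speed limits (rad/s): [2.39, 2.39, 3.01, 3.01, 3.14, 3.14, 3.14].

INTERFACE

Orientations are given as a unit quaternion [x, y, z, w].
In Python, from bench import bot, vision gives the robot as it stands. The module is installed in compiled form; this text tells all that it offers.
- The arm moves only by the tool arm_command, never from a script. Its argument "motion" is text: rows parted by semicolons, each of 7 numbers parted by spaces: the shift along the world's x, y, z in mm, then the turn, a rotation vector about the world's x, y, z in rad, then the closure, from 0 (fully open) to 1 (shut). In form: tx ty tz rx ry rz jaw; .... A call has 1 to 20 rows; each row shifts and turns the commanded pose from where the row before left it; what a row does not reach is not made up. A row lasts 1/8 s, in which the tool goes at most 62.5 mm and 10.7 degrees, less where a joint would pass 70% of its speed; a pose out of reach is approached as far as the arm can. A call is refused whole if a number of a shift passes 62.5 or a number of a turn 0.188, either way. A call with a gripper value outside its range is refused whole. The fingers move at their own pace and stop on an object; "newtons" is the grip in N (left out, the last holds). Time passes only in rows, so rows that do not move let the fingers close. It gives the time, the measured TCP pose, the force, the opening and the grip force at its end, in the units of the state.
- bot.get_state(): the state, without advancing time (a new reading comes with each control period).
- vision.grab_frame(name): name is "side" or "top" or "wrist"; returns (picture, depth): 384x512x3 uint8, red, green, blue; 384x512 float32, m along the optical axis (not along the pixel's ray), 0 where there is no reading.
- vision.calibration(name): a dict with "camera_matrix" (3x3 intrinsics, pixels), "cam_to_world" (4x4, takes a point from camera to world coordinates). Camera axes: x right, y down, z forward; pixel columns grow to the right and rows downward; lengths in m; the calibration is good to about 2 mm. A picture is of the moment at which its call begins: read the wrist's pose just before it. calibration takes no time and is no camera call; for the wrist camera it gives the pose at the moment of the call.
- bot.sign_off(): hands the job in; it is judged then, once.
The state is a dict: "clock": time; "qpos": joint angles; "joint_velocities": joint speeds; "joint_torque": joint torques, N m; "ee_pos": TCP position; "orientation": TCP orientation; "force": force on the tool from outside, world axes, zero at the start; "ft_torque": the same for the moment, N m; "finger_gap": finger opening in m; "grasp_force": force on a finger pad.
Only numpy, scipy, OpenCV 4.12 (cv2) and the standard library are available. Lean on these libraries where they do the work, as an engineer would, in place of code of your own. Each camera call takes 0.05 s, during which the arm holds its last target. There are 200 camera calls.

## Working session

There is one attempt and no reset: what is moved stays moved. The work goes in short steps, Python scripts to look and compute and a tool call to move; the robot and the scene stay as the last step left them, time stands still between calls to the robot, and variables do not carry over. Pictures are saved under pics/ and viewed, at most 10 in all, crops included, and the job is handed in when it is done.

Besides the shell and the picture viewer there is one more tool, called after ">>>" in YAML: its name, and indented under it one key for each argument. arm_command: Moves the arm, as the interface text tells. Its arguments: {"type":"object","properties":{"motion":{"type":"string"},"newtons":{"type":"number"}},"required":["motion"]}

```bash
mkdir -p pics; python3 - <<'E'
from bench import bot, vision
import cv2,numpy as np
s=bot.get_state();print(s)
ims=[]
for n in("top","side"):
    p,d=vision.grab_frame(n);np.savez(f"{n}0.npz",p=p,d=d,**vision.calibration(n))
    cv2.imwrite(f"pics/{n}0.png",p[:,:,::-1]);c=vision.calibration(n);print(n,c)
E
```

```text
{'clock': 0.0, 'qpos': array([-1.32620651,  0.41184995, -0.01273718,  1.59706138,  0.0056121 ,
        1.13430668, -0.08219181]), 'joint_velocities': array([-0.00101002, -0.00012918,  0.00022872,  0.00080894, -0.00073569,
       -0.00042599, -0.00152772]), 'joint_torque': array([ 7.70810511e-04, -5.87952733e+01,  6.42471761e-01, -2.91074824e+01,
       -5.37546398e-02,  1.81065907e-02,  1.48124218e-04]), 'ee_pos': array([0.19219248, 0.59417032, 0.22183298]), 'orientation': array([ 1.55727908e-01,  9.87799669e-01, -7.91958084e-04, -6.71272525e-05]), 'force': array([ 0.31998573, -0.66251813,  0.45679756]), 'ft_torque': array([-0.00054888, -0.00912365,  0.00585137]), 'grasp_force': 0.0, 'finger_gap': 0.0878971725426153}
top {'camera_matrix': array([[398.48101197,   0.        , 249.60525935],
       [  0.        , 398.48101197, 191.62682752],
       [  0.        ,   0.        ,   1.        ]]), 'cam_to_world': array([[ 0.01945119, -0.99069387,  0.13471196,  0.43371228],
       [-0.99976973, -0.01805172,  0.01160243, -0.00392207],
       [-0.00906267, -0.13490663, -0.99081687,  1.32921124],
       [ 0.        ,  0.        ,  0.        ,  1.        ]])}
side {'camera_matrix': array([[455.14166235,   0.        , 245.95428794],
       [  0.        , 455.14166235, 195.1199476 ],
       [  0.        ,   0.        ,   1.        ]]), 'cam_to_world': array([[-0.69189247,  0.49267302, -0.52778605,  1.23360389],
       [ 0.72184363,  0.48726621, -0.49144014,  0.5898102 ],
       [ 0.01505301, -0.72100273, -0.6927687 ,  0.92704438],
       [ 0.        ,  0.        ,  0.        ,  1.        ]])}
```

View pics/top0.png

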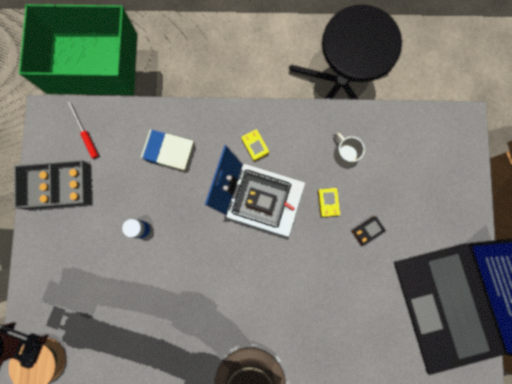

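View pics/side0.png

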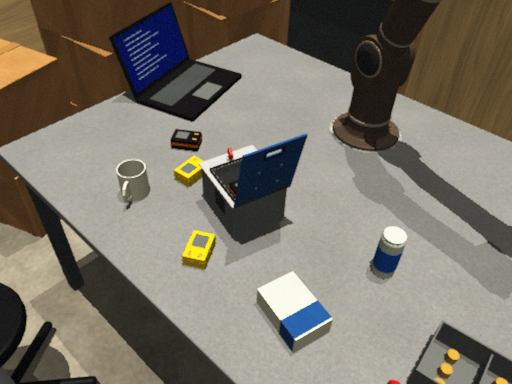

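```bash
cat > h.py <<'E'
import numpy as np,cv2
def cloud(d,K,T):
    v,u=np.mgrid[:d.shape[0],:d.shape[1]]
    P=np.stack([(u-K[0,2])/K[0,0]*d,(v-K[1,2])/K[1,1]*d,d],-1)
    return P@T[:3,:3].T+T[:3,3]
def rect(pts):
    (c,s,a)=cv2.minAreaRect((pts[:,:2]*1000).astype(np.float32)); return np.round(c,1),np.round(s,1),round(a,1)
def load(f):
    z=np.load(f);return z['p'],z['d'],z['camera_matrix'],z['cam_to_world']
E
python3 - <<'E'
from h import *
p,d,K,T=load('top0.npz');W=cloud(d,K,T);z=W[...,2]
hsv=cv2.cvtColor(p,cv2.COLOR_RGB2HSV);H,S,V=[hsv[...,i].astype(int) for i in range(3)]
def box(u0,u1,v0,v1):
    m=np.zeros(z.shape,bool);m[v0:v1,u0:u1]=1;return m
m=box(345,392,210,250)&(z>.028)&(z<.05);print('module',m.sum(),rect(W[m]),np.median(z[m]))
# orange on module
o=m&(H>5)&(H<22)&(S>120)&(V>100);print('orange',o.sum(),W[o].mean(0))
m=box(220,310,155,245)&(z>.122)&(z<.142)&(S<70)&(V>110);print('flange',m.sum(),rect(W[m]),np.median(z[m]))
m=box(270,310,190,220)&((H<8)|(H>172))&(S>130)&(V>90);q=W[m];print('wing',m.sum(),q.mean(0),rect(q))
vv=np.linalg.svd((q-q.mean(0))[:,:2])[2][0];print(vv,np.degrees(np.arctan2(vv[1],vv[0])))
m=box(195,250,140,220)&(H>95)&(H<125)&(S>120)&(z>.14);q=W[m];c=q.mean(0);n=np.linalg.svd(q-c)[2][2];print('cover',m.sum(),c,n,q[:,2].max(),q[:,2].min())
m=box(245,285,185,220)&(z>.06)&(z<.1);print('col',m.sum(),rect(W[m]),np.median(z[m]))
for nme,b in dict(mug=(330,368,130,170),can=(120,155,215,242),carton=(138,198,125,172)).items():
    m=box(*b)&(z>.03);print(nme,rect(W[m]),z[m].max())
a=cv2.resize(p[205:255,340:395],None,fx=7,fy=7,interpolation=2)
b=cv2.resize(p[140:240,200:310],None,fx=3.5,fy=3.5,interpolation=2)
cv2.imwrite('pics/crop.png',np.hstack([a,b])[:,:,::-1]);
E
```

```text
module 531 (array([ 491.5, -376.7]), array([60.1, 91.4]), 34.2) 0.03762784452391976
orange 44 [ 0.47384164 -0.35054645  0.03777628]
flange 1396 (array([574.8, -37.2]), array([196.5, 170.6]), 73.4) 0.13194805226458983
wing 14 [ 0.55392736 -0.10341008  0.15794014] (array([ 553.4, -104.1]), array([27.1,  5.1]), 49.8)
[-0.60888711 -0.79325689] -127.50907715988177
cover 1043 [0.60646566 0.0813059  0.26016887] [0.24445621 0.96959462 0.01128829] 1.3292112405474332 0.14453344096447074
col 564 (array([569.3, -35.1]), array([116.8,  68.2]), 72.0) 0.08747950999660825
mug (array([ 594.7, -184.7]), array([111.5, 471. ]), 55.0) 1.3292112405474332
can (array([446.1, 195.5]), array([395.4,  57.9]), 78.1) 1.3292112405474332
carton (array([644.1, 154.4]), array([506. , 145.7]), 53.0) 1.3292112405474332
```

View pics/crop.png

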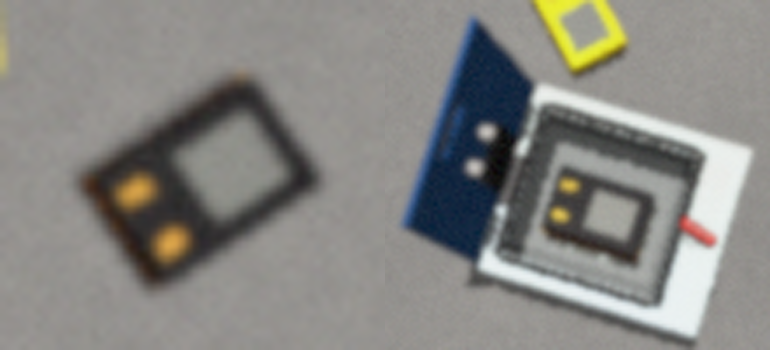

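The black module at (368,231) is the one meant: it has the size and colour described. The look-alikes at (255,145) and (329,202) are yellow. The cover stands about upright at (228,180), and the wing at (289,206) lies across the slot.

>>> arm_command:
  motion: "21 -50 13 0 0 -.033 0;21 -50 13 0 0 -.033 0;21 -50 13 0 0 -.033 0;21 -50 13 0 0 -.033 0;21 -50 13 0 0 -.033 0;21 -50 13 0 0 -.033 0;21 -50 13 0 0 -.033 0;21 -50 13 0 0 -.033 0;21 -50 13 0 0 -.033 0;21 -50 13 0 0 -.033 0;9 -47 -15 0 0 -.033 0;9 -47 -15 0 0 -.033 0;9 -47 -15 0 0 -.033 0;9 -47 -15 0 0 -.033 0;9 -47 -15 0 0 -.033 0;9 -47 -15 0 0 -.033 0;9 -47 -15 0 0 -.033 0;9 -47 -15 0 0 -.033 0;9 -47 -15 0 0 -.033 0;9 -47 -15 0 0 -.033 0"

```text
clock: 2.6
ee_pos: [0.4926, -0.3765, 0.2015]
orientation: [0.468, 0.884, 0.0, -0.0]
force: [-0.3, 0.9, 1.5]
finger_gap: 0.0877
grasp_force: 0.0
```

```bash
cat >> h.py <<'E'
def snap(n,f):
    from bench import bot,vision
    c=vision.calibration(n);p,d=vision.grab_frame(n);np.savez(f,p=p,d=d,**c)
    cv2.imwrite('pics/'+f.replace('npz','png'),p[:,:,::-1]);return p,d,c['camera_matrix'],c['cam_to_world']
def tool():
    from bench import bot
    from scipy.spatial.transform import Rotation as R
    s=bot.get_state();M=R.from_quat(s['orientation']).as_matrix()
    print('t',round(s['clock'],2),'tcp',np.round(s['ee_pos']*1000,1),'ydeg',np.round(np.degrees(np.arctan2(M[1,1],M[0,1])),1),'z',M[:,2].round(3),'F',s['force'].round(1),'gap',round(s['finger_gap']*1000,1),'grip',round(s['grasp_force'],1),'q',s['qpos'].round(2));return s,M
E
python3 - <<'E'
from h import *
s,M=tool()
p,d,K,T=snap('wrist','w1.npz');W=cloud(d,K,T);z=W[...,2]
r=np.hypot(W[...,0]-.4915,W[...,1]+.3767)
m=(d>0)&(z>.03)&(z<.045)&(r<.075);print(m.sum(),rect(W[m]),np.median(z[m]))
# case from top, cleaner
p,d,K,T=load('top0.npz');W=cloud(d,K,T);z=W[...,2];hsv=cv2.cvtColor(p,cv2.COLOR_RGB2HSV)
m=(d>0)&(z>.128)&(z<.136)&(abs(W[...,0]-.575)<.15)&(abs(W[...,1]+.037)<.15);m=cv2.morphologyEx(m.astype(np.uint8),cv2.MORPH_OPEN,np.ones((3,3)))>0
print('flange',m.sum(),rect(W[m]))
m=(d>0)&(z>.083)&(z<.092)&(abs(W[...,0]-.57)<.08)&(abs(W[...,1]+.035)<.08);m=cv2.morphologyEx(m.astype(np.uint8),cv2.MORPH_OPEN,np.ones((3,3)))>0
print('col',m.sum(),rect(W[m]))
E
```

```text
t 2.6 tcp [ 492.6 -376.5  201.5] ydeg 34.2 z [-0.001  0.001 -1.   ] F [-0.3  0.9  1.5] gap 87.7 grip 0.0 q [ 0.02  0.52  0.81  1.67 -0.41  1.13  1.54]
3668 (array([ 489.6, -377.4]), array([60., 90.]), 33.5) 0.03735125879318715
flange 1048 (array([574.6, -38. ]), array([194.9, 170.5]), 73.5)
col 464 (array([577.2, -23.6]), array([89.5, 59.5]), 72.6)
```

View pics/w1.png

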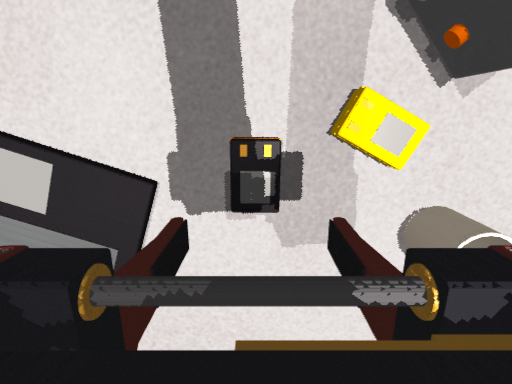

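The picture shows the module at (255,175), well between the fingers, with the yellow one clear at (380,128).

>>> arm_command:
  motion: "-3 -1 -28 0 0 -.012 0;0 0 -28 0 0 0 0;0 0 -28 0 0 0 0;0 0 -28 0 0 0 0;0 0 -28 0 0 0 0;0 0 -28 0 0 0 0;0 0 -14 0 0 0 0;0 0 -9 0 0 0 0;0 0 0 0 0 0 0;0 0 0 0 0 0 .6;0 0 0 0 0 0 .6;0 0 0 0 0 0 .6;0 0 0 0 0 0 .6;0 0 0 0 0 0 .6"
  newtons: 25

```text
clock: 4.4
ee_pos: [0.4893, -0.3766, 0.0121]
orientation: [0.473, 0.881, -0.0, 0.0]
force: [-1.3, 1.1, 4.9]
finger_gap: 0.0599
grasp_force: 25.0
```

>>> arm_command:
  motion: "0 0 20 0 0 0 .6;0 0 40 0 0 0 .6;0 0 45 0 0 0 .6;0 0 45 0 0 0 .6;0 0 45 0 0 0 .6;11 44 10 0 0 -.111 .6;11 44 10 0 0 -.111 .6;11 44 5 0 0 -.111 .6;11 44 5 0 0 -.111 .6;11 44 5 0 0 -.111 .6;11 44 5 0 0 -.111 .6;11 44 5 0 0 -.111 .6;11 44 5 0 0 -.111 .6;0 0 0 0 0 0 .6"

```text
clock: 6.15
ee_pos: [0.5779, -0.019, 0.2565]
orientation: [0.804, 0.595, -0.0, -0.001]
force: [0.3, -0.5, -4.4]
finger_gap: 0.0601
grasp_force: 25.0
```

```bash
python3 - <<'E'
from h import *
s,M=tool()
p,d,K,T=snap('wrist','w2.npz');W=cloud(d,K,T);z=W[...,2]
near=(abs(W[...,0]-.575)<.15)&(abs(W[...,1]+.037)<.15)&(d>0)
op=lambda m:cv2.morphologyEx(m.astype(np.uint8),cv2.MORPH_OPEN,np.ones((3,3)))>0
m=op(near&(z>.128)&(z<.136));print('flange',m.sum(),rect(W[m]))
m=op(near&(z>.083)&(z<.092));print('col',m.sum(),rect(W[m]))
hsv=cv2.cvtColor(p,cv2.COLOR_RGB2HSV);H,S,V=[hsv[...,i].astype(int) for i in range(3)]
m=near&((H<8)|(H>172))&(S>130)&(V>90)&(z>.152)&(z<.17);print('wing',m.sum(),rect(W[m]) if m.sum() else 0)
E
```

```text
t 6.15 tcp [577.9 -19.  256.5] ydeg -16.9 z [-0.001  0.001 -1.   ] F [ 0.3 -0.5 -4.4] gap 60.1 grip 25.0 q [-0.83  0.48  1.12  1.72 -0.46  1.24  0.1 ]
flange 6032 (array([574.7, -32.5]), array([184.7, 170.5]), 73.4)
col 908 (array([586.1,   9.3]), array([21.4, 58.7]), 73.1)
wing 0 0
```

View pics/w2.png

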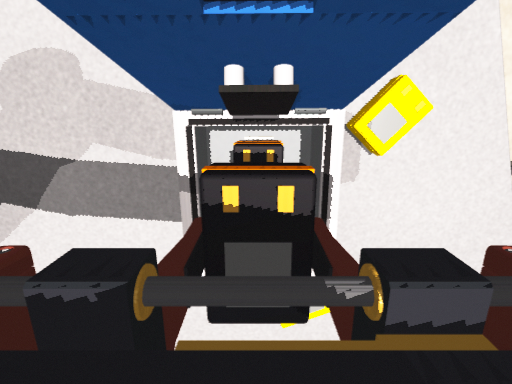

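The held module sits square in the fingers, over the bay. The column's far edge shows at (258,143), and its centre comes out at about (576.5, -23.5) mm, in agreement with the top view.

>>> arm_command:
  motion: "0 0 0 0 0 0 .6;-1 -4 -20 0 0 0 .6;0 0 -25 0 0 0 .6;0 0 -25 0 0 0 .6;0 0 -25 0 0 0 .6;0 0 -20 0 0 0 .6;0 0 -15 0 0 0 .6;0 0 -10 0 0 0 .6;0 0 0 0 0 0 .6;0 0 0 0 0 0 .6"

```text
clock: 7.45
ee_pos: [0.5768, -0.0285, 0.1172]
orientation: [0.805, 0.593, 0.0, 0.0]
force: [0.4, -0.2, -4.7]
finger_gap: 0.06
grasp_force: 25.0
```

```bash
python3 - <<'E'
from h import *
tool()
E
```

```text
t 7.45 tcp [576.8 -28.5 117.2] ydeg -17.3 z [ 0.001 -0.    -1.   ] F [ 0.4 -0.2 -4.7] gap 60.0 grip 25.0 q [-0.71  0.62  0.97  1.87 -0.62  0.98  0.23]
```

>>> arm_command:
  motion: "0 3 0 0 0 .005 .6;0 3 -4 0 0 0 .6;0 0 -4 0 0 0 .6;0 0 -3 0 0 0 .6;0 0 -2 0 0 0 .6;0 0 -2 0 0 0 .6;0 0 -1 0 0 0 .6;0 0 0 0 0 0 .6;0 0 0 0 0 0 .6"

```text
clock: 8.57
ee_pos: [0.5764, -0.0224, 0.1007]
orientation: [0.804, 0.595, 0.0, 0.0]
force: [-0.0, 0.3, -4.3]
finger_gap: 0.0599
grasp_force: 25.0
```

>>> arm_command:
  motion: "0 0 -1 0 0 0 .6;0 0 -1 0 0 0 .6;0 0 0 0 0 0 .6;0 0 0 0 0 0 .6"

```text
clock: 9.07
ee_pos: [0.5765, -0.0223, 0.1001]
orientation: [0.804, 0.595, 0.001, -0.0]
force: [-5.6, 2.0, 11.7]
finger_gap: 0.0601
grasp_force: 25.0
```

>>> arm_command:
  motion: "0 0 0 0 0 0 .2;0 0 0 0 0 0 .15;0 0 0 0 0 0 .15;0 0 10 0 0 0 .15;0 0 25 0 0 0 .15;0 0 35 0 0 0 .15;0 0 40 0 0 0 .15;0 0 40 0 0 0 .15;0 20 30 0 0 0 .15;0 20 0 0 0 0 .15;0 0 0 0 0 0 .15;0 0 0 0 0 0 .15"

```text
clock: 10.58
ee_pos: [0.5757, 0.0173, 0.2777]
orientation: [0.804, 0.595, -0.001, -0.0]
force: [-0.6, 0.1, 0.1]
finger_gap: 0.0747
grasp_force: 0.0
```

```bash
python3 - <<'E'
from h import *
s,M=tool()
p,d,K,T=snap('wrist','w3.npz');W=cloud(d,K,T);z=W[...,2]
near=(abs(W[...,0]-.575)<.15)&(abs(W[...,1]+.037)<.15)&(d>0)
op=lambda m:cv2.morphologyEx(m.astype(np.uint8),cv2.MORPH_OPEN,np.ones((3,3)))>0
m=op(near&(z>.128)&(z<.136));print('flange',m.sum(),rect(W[m]))
m=op(near&(z>.121)&(z<.129));print('mod',m.sum(),rect(W[m]),np.median(z[m]))
hsv=cv2.cvtColor(p,cv2.COLOR_RGB2HSV);H,S,V=[hsv[...,i].astype(int) for i in range(3)]
m=near&((H<8)|(H>172))&(S>130)&(V>90)&(z>.14)&(z<.17);print('wing',m.sum(),rect(W[m]) if m.sum() else 0)
p,d,K,T=snap('top','t3.npz')
cv2.imwrite('pics/t3c.png',np.hstack([cv2.resize(p[140:250,200:320],(480,440)),])[:,:,::-1])
E
```

```text
t 10.57 tcp [575.7  17.3 277.7] ydeg -17.0 z [-0.002 -0.001 -1.   ] F [-0.6  0.1  0.1] gap 74.7 grip 0.0 q [-0.91  0.46  1.14  1.69 -0.44  1.28  0.02]
flange 5352 (array([577.5, -23.1]), array([164.6, 170.4]), 73.3)
mod 3577 (array([576.3, -22.2]), array([89.8, 60. ]), 72.6) 0.1253537961813277
wing 11 (array([560.9, -92.8]), array([2. , 7.1]), 67.0)
```

View pics/w3.png

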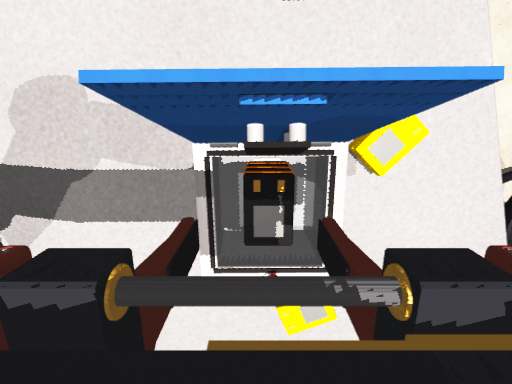

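The module rests square on the column at (576.3, -22.2), within about 1.5 mm. Next I'll look at the wing.

>>> arm_command:
  motion: "-10 -45 0 0 0 0 .3;-10 -45 0 0 0 0 .5;-10 -45 -5 0 0 0 .5;-10 -45 -10 0 0 0 .5;0 0 0 0 0 0 .5;0 0 0 0 0 0 .5"

```text
clock: 11.42
ee_pos: [0.5362, -0.1624, 0.2634]
orientation: [0.804, 0.594, -0.0, -0.0]
force: [1.0, 0.0, -0.1]
finger_gap: 0.0439
grasp_force: 0.0
```

```bash
python3 - <<'E'
from h import *
s,M=tool()
p,d,K,T=snap('wrist','w4.npz');W=cloud(d,K,T);z=W[...,2]
near=(np.hypot(W[...,0]-.552,W[...,1]+.106)<.04)&(d>0)
hsv=cv2.cvtColor(p,cv2.COLOR_RGB2HSV);H,S,V=[hsv[...,i].astype(int) for i in range(3)]
red=near&((H<8)|(H>172))&(S>120)&(V>70)
for a,b in((.14,.17),(.156,.164)):
    m=red&(z>a)&(z<b);print('wing',m.sum(),rect(W[m]) if m.sum() else 0,np.argwhere(m).mean(0))
E
```

```text
t 11.43 tcp [ 536.2 -162.4  263.4] ydeg -17.1 z [-0.  0. -1.] F [ 1.   0.  -0.1] gap 43.9 grip 0.0 q [-0.61  0.43  1.13  1.75 -0.41  1.23  0.33]
wing 298 (array([ 552.8, -107.1]), array([33. ,  9.8]), 57.2) [131.22483221 257.31879195]
wing 281 (array([ 552.8, -107.1]), array([33. ,  9.7]), 57.2) [131.29893238 257.13879004]
```

View pics/w4.png

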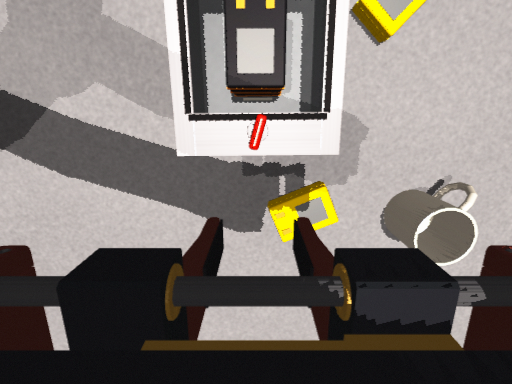

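The wing shows at (257,131): centre (552.6, -107) mm, 57° in world, so the fastener is at about 1.29 rad.

>>> arm_command:
  motion: "8 28 0 0 0 -.137 .5;8 28 -15 0 0 -.137 .5;0 0 -30 0 0 0 .5;0 0 -30 0 0 0 .5;0 0 -20 0 0 0 .5;0 0 -10 0 0 0 .5;0 0 0 0 0 0 .5;0 0 0 0 0 0 .5"
  newtons: 12

```text
clock: 12.48
ee_pos: [0.5529, -0.1066, 0.1595]
orientation: [0.878, 0.479, 0.001, 0.0]
force: [0.5, -0.7, 0.2]
finger_gap: 0.044
grasp_force: 0.0
```

```bash
python3 -c "
from h import *
tool()"
```

```text
t 12.47 tcp [ 552.9 -106.6  159.5] ydeg -32.7 z [ 0.001 -0.    -1.   ] F [ 0.5 -0.7  0.2] gap 44.0 grip 0.0 q [-0.66  0.58  1.09  1.87 -0.59  1.06  0.1 ]
```

>>> arm_command:
  motion: "0 0 -10 0 0 0 .5;0 0 -9 0 0 0 .5;0 0 0 0 0 0 1;0 0 0 0 0 0 1;0 0 0 0 0 0 1;0 0 0 0 0 0 1;0 0 0 0 0 0 1"

```text
clock: 13.35
ee_pos: [0.5532, -0.1068, 0.1399]
orientation: [0.878, 0.479, 0.001, 0.001]
force: [3.9, -1.9, -2.5]
finger_gap: 0.0099
grasp_force: 12.0
```

>>> arm_command:
  motion: "0 0 0 0 0 -.12 1;0 0 0 0 0 -.14 1;0 0 0 0 0 -.14 1;0 0 0 0 0 -.14 1;0 0 0 0 0 -.14 1;0 0 0 0 0 -.14 1;0 0 0 0 0 -.14 1;0 0 0 0 0 -.14 1;0 0 0 0 0 -.14 1;0 0 0 0 0 0 1;0 0 0 0 0 0 1"

```text
clock: 14.72
ee_pos: [0.5537, -0.1084, 0.14]
orientation: [0.993, -0.12, 0.002, 0.002]
force: [7.2, -6.8, -6.4]
finger_gap: 0.0099
grasp_force: 12.0
```

```bash
python3 -c "
from h import *
tool()"
```

```text
t 14.72 tcp [ 553.7 -108.4  140. ] ydeg -103.8 z [ 0.003 -0.004 -1.   ] F [ 7.2 -6.8 -6.4] gap 9.9 grip 12.0 q [-0.74  0.81  1.35  1.89 -0.86  1.19 -0.89]
```

>>> arm_command:
  motion: "0 0 0 0 0 0 .6;0 0 0 0 0 0 .6;0 0 10 0 0 0 .6;0 0 20 0 0 0 .8;0 0 40 0 0 0 1;0 0 50 0 0 0 1;0 0 50 0 0 0 1;0 -25 40 0 0 0 1;0 -25 30 0 0 0 1;0 0 0 0 0 0 1"
  newtons: 25

```text
clock: 15.98
ee_pos: [0.5518, -0.1598, 0.3834]
orientation: [0.993, -0.122, 0.003, 0.0]
force: [-0.3, -0.7, 0.2]
finger_gap: 0.0005
grasp_force: 0.0
```

```bash
python3 - <<'E'
from h import *
s,M=tool()
p,d,K,T=snap('wrist','w5.npz');W=cloud(d,K,T);z=W[...,2]
def wing(p,d,W):
    z=W[...,2];near=(np.hypot(W[...,0]-.552,W[...,1]+.106)<.04)&(d>0)
    hsv=cv2.cvtColor(p,cv2.COLOR_RGB2HSV);H,S,V=[hsv[...,i].astype(int) for i in range(3)]
    m=near&((H<8)|(H>172))&(S>120)&(V>70)&(z>.15)&(z<.17);print('wing',m.sum(),rect(W[m]) if m.sum()>3 else 0)
wing(p,d,W)
p,d,K,T=snap('top','t5.npz');wing(p,d,cloud(d,K,T))
p,d,K,T=load('top0.npz');W=cloud(d,K,T);z=W[...,2]
hsv=cv2.cvtColor(p,cv2.COLOR_RGB2HSV);H,S,V=[hsv[...,i].astype(int) for i in range(3)]
m=(d>0)&(H>95)&(H<125)&(S>120)&(z>.15)&(z<.36)&(abs(W[...,0]-.6)<.15)&(abs(W[...,1]-.08)<.12);q=W[m]*1000
yh=np.array([.289,.957]);cy=(q[:,:2]-[574.8,-29.2])@yh
print(m.sum(),np.polyfit(q[:,2]-134,cy,1),q[:,2].max())
E
```

```text
t 15.97 tcp [ 551.8 -159.8  383.4] ydeg -104.0 z [ 0.005 -0.001 -1.   ] F [-0.3 -0.7  0.2] gap 0.5 grip 0.0 q [-0.71  0.5   1.4   1.53 -0.49  1.52 -1.12]
wing 135 (array([ 553.3, -108.2]), array([ 8.4, 32.9]), 74.2)
wing 0 0
1031 [ 0.22013781 88.89025961] 328.68885868483557
```

The wing is in line to about 0.02 rad. The cover leans back to about 1.79 rad.

>>> arm_command:
  motion: "0 0 12 0 0 .15 1;0 0 12 0 0 .15 1;0 0 12 0 0 .15 1;4 15 0 0 0 .15 1;8 35 0 0 0 .15 1;12 50 0 0 0 .15 1;12 50 0 0 0 .15 1;12 50 0 0 0 .15 1;12 50 0 0 0 .15 1;12 48 0 0 0 .15 1;0 0 0 0 0 0 1;0 0 0 0 0 0 1"

```text
clock: 17.58
ee_pos: [0.6238, 0.1417, 0.4148]
orientation: [0.808, 0.589, -0.001, 0.0]
force: [-0.1, -0.3, -0.3]
finger_gap: 0.0003
grasp_force: 0.0
```

```bash
python3 -c "
from h import *
tool()"
```

```text
t 17.57 tcp [623.8 141.7 414.8] ydeg -17.9 z [-0.002 -0.001 -1.   ] F [-0.1 -0.3 -0.3] gap 0.3 grip 0.0 q [-0.89  0.46  0.96  1.28 -0.37  1.58 -0.3 ]
```

>>> arm_command:
  motion: "0 0 -30 0 0 0 1;0 0 -40 0 0 0 1;0 0 -35 0 0 0 1;0 0 -17 0 0 0 1;-4 -12 0 0 0 0 1;-4 -12 0 0 0 0 1;-4 -12 0 0 0 0 1;-4 -12 0 0 0 0 1;-3 -12 0 0 0 0 1;-4 -12 0 0 0 0 1;-3 -12 0 0 0 0 1;-4 -12 0 0 0 0 1"

```text
clock: 19.08
ee_pos: [0.5939, 0.0449, 0.2934]
orientation: [0.808, 0.589, -0.0, -0.0]
force: [0.4, 0.6, -0.6]
finger_gap: 0.0002
grasp_force: 0.5
```

```bash
python3 -c "
from h import *
s,M=tool();print((s['ee_pos'][:2]*1000-[574.8,-29.2])@[.289,.957],(s['ee_pos'][:2]*1000-[574.8,-29.2])@[.957,-.289])"
```

```text
t 19.07 tcp [593.9  44.9 293.4] ydeg -17.8 z [-0. -0. -1.] F [ 0.4  0.6 -0.6] gap 0.2 grip 0.5 q [-0.84  0.42  0.96  1.62 -0.36  1.29 -0.13]
76.44339764699401 -3.108917787756138
```

>>> arm_command:
  motion: "-3 -12 0 0 0 0 1;-3 -12 0 0 0 0 1;-3 -12 0 0 0 0 1;-3 -11 0 0 0 0 1;0 0 0 0 0 0 1;0 0 0 0 0 0 1;0 0 0 0 0 0 1;0 0 0 0 0 0 1"

```text
clock: 20.08
ee_pos: [0.5824, -0.0009, 0.2936]
orientation: [0.808, 0.589, -0.0, 0.0]
force: [0.2, -0.5, 0.3]
finger_gap: 0.0003
grasp_force: 0.0
```

```bash
python3 - <<'E'
from h import *
s,M=tool()
p,d,K,T=snap('side','s6.npz')
cv2.imwrite('pics/s6c.png',cv2.resize(p[100:270,130:360],None,fx=2,fy=2)[:,:,::-1])
W=cloud(d,K,T);z=W[...,2]
hsv=cv2.cvtColor(p,cv2.COLOR_RGB2HSV);H,S,V=[hsv[...,i].astype(int) for i in range(3)]
m=(d>0)&(H>95)&(H<130)&(S>110)&(z>.12)&(z<.36)&(abs(W[...,0]-.58)<.17)&(abs(W[...,1])<.2);q=W[m]*1000
c=(q[:,:2]-[574.8,-29.2])@[.289,.957]
print(m.sum(),np.polyfit(c,q[:,2],1),c.min(),c.max(),q[:,2].max())
E
```

```text
t 20.07 tcp [582.4  -0.9 293.6] ydeg -17.8 z [-0. -0. -1.] F [ 0.2 -0.5  0.3] gap 0.3 grip 0.0 q [-0.79  0.39  0.97  1.65 -0.34  1.28 -0.06]
4134 [ -1.59132878 282.488558  ] -14.6892465730266 93.45923259713865 301.4967516462841
```

View pics/s6c.png

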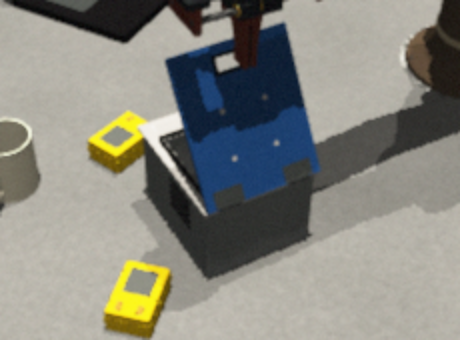

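The picture shows the cover at about 1.0 rad, sinking away from the fingers. I'll wait for it, then go over the press point.

>>> arm_command:
  motion: "0 0 0 0 0 0 1;0 0 0 0 0 0 1;0 0 0 0 0 0 1;0 0 0 0 0 0 1;0 0 0 0 0 0 1;0 0 0 0 0 0 1;0 0 0 0 0 0 1;0 0 0 0 0 0 1;0 0 0 0 0 0 1;0 0 0 0 0 0 1;-5 -17 0 0 0 0 1;-5 -17 0 0 0 0 1;-5 -17 0 0 0 0 1;-4 -16 -20 0 0 0 1;0 0 -30 0 0 0 1;0 0 -30 0 0 0 1;0 0 -25 0 0 0 1;0 0 0 0 0 0 1;0 0 0 0 0 0 1"

```text
clock: 22.5
ee_pos: [0.5637, -0.0692, 0.1897]
orientation: [0.808, 0.589, 0.0, 0.0]
force: [-0.2, 0.2, 0.8]
finger_gap: 0.0005
grasp_force: 0.0
```

```bash
cat > c.py <<'E'
from h import *
import sys
s,M=tool();e=s['ee_pos'][:2]*1000-[574.8,-29.2];print('case x,y',e@[.957,-.289],e@[.289,.957])
p,d,K,T=snap('side',sys.argv[1]+'.npz')
cv2.imwrite(f'pics/{sys.argv[1]}c.png',cv2.resize(p[110:260,170:340],None,fx=3,fy=3)[:,:,::-1])
W=cloud(d,K,T);z=W[...,2]
hsv=cv2.cvtColor(p,cv2.COLOR_RGB2HSV);H,S,V=[hsv[...,i].astype(int) for i in range(3)]
m=(d>0)&(H>95)&(H<130)&(S>110)&(z>.12)&(z<.36)&(abs(W[...,0]-.58)<.17)&(abs(W[...,1])<.2);q=W[m]*1000
c=(q[:,:2]-[574.8,-29.2])@[.289,.957]
print(m.sum(),np.polyfit(c,q[:,2],1),c.min(),c.max(),q[:,2].max())
E
python3 c.py s7
```

```text
t 22.5 tcp [563.7 -69.2 189.7] ydeg -17.9 z [ 0.001 -0.    -1.   ] F [-0.2  0.2  0.8] gap 0.5 grip 0.0 q [-0.64  0.46  0.92  1.82 -0.42  1.06  0.13]
case x,y 0.9155277450541428 -41.525717753586676
2967 [-1.27839343e-01  1.48817839e+02] -105.22537843327827 92.00022283334042 331.8649898807323
```

View pics/s7c.png

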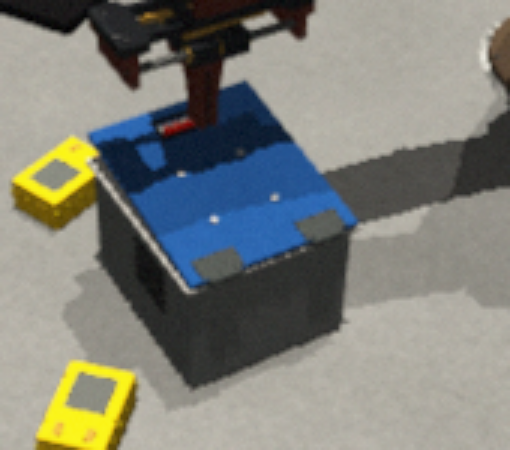

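The cover rests on its pad at about 0.13 rad, with the red wing showing in its slot at (178,128). Now I press.

>>> arm_command:
  motion: "0 0 -20 0 0 0 1;0 0 -10 0 0 0 1;0 0 -4 0 0 0 1;0 0 -4 0 0 0 1;0 0 -4 0 0 0 1;0 0 -4 0 0 0 1;0 0 -3 0 0 0 1;0 0 0 0 0 0 1;0 0 0 0 0 0 1"

```text
clock: 23.68
ee_pos: [0.5632, -0.0691, 0.1399]
orientation: [0.808, 0.589, -0.0, 0.0]
force: [-3.6, -2.8, 5.3]
finger_gap: 0.0005
grasp_force: 2.8
```

>>> arm_command:
  motion: "0 0 -1 0 0 0 1;0 0 -1 0 0 0 1;0 0 0 0 0 0 1;0 0 0 0 0 0 1"

```text
clock: 24.18
ee_pos: [0.5633, -0.0691, 0.1393]
orientation: [0.808, 0.589, 0.0, -0.0]
force: [-9.1, -0.9, 20.4]
finger_gap: 0.0002
grasp_force: 10.4
```

>>> arm_command:
  motion: "0 0 0 0 0 0 1;0 0 0 0 0 0 1;0 0 0 0 0 0 1;0 0 0 0 0 0 1"

```text
clock: 24.68
ee_pos: [0.5632, -0.0691, 0.1393]
orientation: [0.808, 0.589, 0.0, -0.0]
force: [-7.6, -1.6, 20.2]
finger_gap: 0.0004
grasp_force: 10.4
```

```bash
python3 c.py s8
```

```text
t 24.68 tcp [563.2 -69.1 139.3] ydeg -17.9 z [ 0.001  0.001 -1.   ] F [-7.6 -1.6 20.2] gap 0.4 grip 10.4 q [-0.59  0.52  0.87  1.87 -0.48  0.97  0.18]
case x,y 0.48085280991550894 -41.563825840985565
2421 [-4.53405091e-03  1.38452674e+02] -109.18471998905923 90.8523099078484 318.8703785836702
```

The cover is flush (about 0.004 rad) and held with a steady 20 N.

```bash
python3 -c "
from bench import bot
print(bot.sign_off())"
```

```text
the job is handed in; nothing more can be done
None
```

The module is set square on the column, the wing is in line with the slot, and the cover is flush and held down with about 20 N. I've handed the job in; the hand-in gave no verdict.

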